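# Unhook a padlock exhibit from its drying hook

### The job

The padlock has dried on the stand, hanging from a steel C-hook. Take the two apart: leave the padlock by itself in the white exhibit tray, set down gently and standing upright on the paper pad, and lay the C-hook by itself inside the blue wash tray. The padlock is evidence, so it must not touch the worktop or the blue tray on the way, and the bottle, jar and beaker nearby stay where they are.

Things in the scene. Friction and masses are not known exactly. Their poses are not given: they have to be found in the camera images.
- hook: C-hook of dark round steel bar 8 mm thick, 151 mm long, 46 mm wide, 0.12 kg, flat in its xz plane. Origin: middle of the 105 mm straight shank, which runs along z; both ends bend to +x. At the start it hangs z up with its upper bend over the stand's rod, shank on the robot's side, both mouths (30 mm between tip and shank) facing away from the robot
- hook_high (a point): centre of the upper bend, (0.019, 0, 0.0525) in the hook's frame: a half circle of 15 mm inside radius (19 mm to the middle of the bar) that starts from the shank; its far leg then runs 10 mm back down and ends in a round tip 4 mm further, so the hook must rise 30 mm or more to clear the rod
- hook_low (a point): centre of the lower bend, (0.019, 0, -0.0525) in the hook's frame: the same half circle, with a longer far leg that runs 20 mm back up and ends in a round tip 4 mm further; 47 mm from the lowest point to the tip's end
- padlock: shut laminated padlock, 0.48 to 0.75 kg, brass and steel plates, black foot: body 36 (x) x 60 (y) x 48 mm (z), origin at the centre of its flat underside, z up to the shackle. Closed shackle of 9 mm round bright bar in the yz plane, legs at y = +-20.5 mm, round on top. It hangs by the shackle's crest in the hook's lower bend, its faces square to the hook's plane
- shackle_top (a point): centre of the bar at the shackle's crest, 87.5 mm above the padlock's underside. The window below it is 32 mm wide and 35 mm high, less than the hook's 47 mm end: the upright hook cannot slide out, but lowered into the window and leaned over, mouth downwards, by some 35 to 60 degrees, its tip passes under the crest
- stand: laboratory stand, fixed: grey base 110 x 190 x 15 mm, steel upright 12 mm thick and 355 mm high at y = -0.105 of its frame, and from it a level steel rod 12 mm thick along its y axis, ending in a black cap at y = +0.062. Origin: on the worktop below the place where the hook hangs (within 20 mm); +x points away from the robot
- stand_rod (a point): the rod's axis, straight above the stand's origin, 0.26 m above the worktop
- exhibit_tray: exhibit tray, fixed, white, 120 (x) x 200 (y) x 46 mm outside, floor and walls 4 mm; origin at the centre of its underside. In it lies a firm tear-off pad of brown paper, 104 x 184 mm, on which the padlock is to stand: sheets have been used up, so its top is anywhere from 6 to 44 mm above the tray's underside, and its height is not reported: feel for it
- wash_tray: wash tray, fixed, plain blue, empty, 120 (x) x 200 (y) x 28 mm outside, floor and walls 4 mm; origin at the centre of its underside, floor 4 mm above that. The two trays stand left and right, either way round; a tall monitor (fixed) rises behind the right-hand place, about 0.15 m beyond it
- bench: the worktop, grey stone, top at height 0
- dropper_bottle: brown dropper bottle with black cap, 33 mm across, 88 mm high, origin at the centre of its underside; bystander
- jar_red: white sample jar with red lid, 58 mm across, 62 mm high, origin at the centre of its underside; bystander
- beaker: small empty glass beaker, 57 mm across, 70 mm high, origin at the centre of its underside; bystander
Mind the look-alikes: they are no part of the job. Leave any purple look-alike of the padlock alone.

How it is judged (in metres and radians):
At the end, for the whole second after the job is handed in: Padlock upright (within 0.15 rad) in the white tray, origin inside its walls and under 55 mm above its underside; C-hook in the blue tray, mid shank and both bend centres inside its walls and under 60 mm above its underside; the two apart, let go and at rest (x of padlock in the frame of exhibit_tray between -0.056 and 0.056 m and y of padlock in the frame of exhibit_tray between -0.096 and 0.096 m and z of padlock in the frame of exhibit_tray between -0.002 and 0.055 m and x of hook in the frame of wash_tray between -0.058 and 0.058 m and y of hook in the frame of wash_tray between -0.098 and 0.098 m and z of hook in the frame of wash_tray between -0.002 and 0.06 m and x of hook_high in the frame of wash_tray between -0.058 and 0.058 m and y of hook_high in the frame of wash_tray between -0.098 and 0.098 m and z of hook_high in the frame of wash_tray between -0.002 and 0.06 m and x of hook_low in the frame of wash_tray between -0.058 and 0.058 m and y of hook_low in the frame of wash_tray between -0.098 and 0.098 m and z of hook_low in the frame of wash_tray between -0.002 and 0.06 m and angle between padlock's own z axis and vertical below 0.15 rad and contact force between padlock and hook below 0.05 N and contact force between hook and wash_tray above 0.2 N and contact force between each of padlock, hook and the fingers below 0.05 N and linear speed of each of padlock, hook below 0.02 m/s); the robot touches nothing.
It fails at once if the padlock touches the worktop (contact force between padlock and bench above 0.3 N).
It fails at once if the padlock touches the blue wash tray (contact force between padlock and wash_tray above 0.3 N).
It fails at once if the padlock is dropped or knocked (over 25 N on it) (contact force between padlock and anything else above 25 N).
It fails at once if the bottle, jar or beaker is moved by more than 20 mm (distance of any of dropper_bottle, jar_red, beaker from where it was at the start of the episode above 0.02 m).
It also fails if it takes over 61 s, if anything falls off the work surface, if the arm or the gripper's body presses on something with over 40 N, if the wrist force passes 120 N, or if a joint passes its speed limit or range.

### The arm

A 6-joint arm with a two-finger parallel gripper is mounted at the origin on a cart in front of the work surface, level with it; the furniture and walls round the work are solid. World frame = base frame: x ahead of the robot, y to its left, z up, the work surface at z = 0. Lengths are in mm, angles in rad, forces in N, time in s.
With the tool pointing down it reaches from about 350 to 975 mm from the base axis. Payload 7.1 kg.
Tool frame: the origin (TCP) lies on the front face of the gripper's body, between the roots of the fingers; the fingertips stand 80 mm ahead of it and the grasp point (between the pads) lies 61 mm ahead of it (env.tips_ahead is the distance from the TCP to the fingertips, in mm); z points along the fingers, y is the line along which they close (so a half turn about z gives the same grasp; the last joint's range is limited). The gripper opens to 88 mm and grips with 3 to 60 N. Pads are 20 mm wide; open, the fingers measure 115 mm over their backs; the gripper's body (75 mm by 178 mm) begins 61 mm behind the grasp point.
Start: joints at [-1.195, 0.423, 1.63, -0, 1.089, -0.019], TCP at [240.406, -576.897, 302.675] pointing down, gripper open.
Joint ranges: [-3, 3], [-0.9, 2.11], [0.09, 2.58], [-1.31, 4.45], [0.11, 2.69], [-2.54, 2.54]. Speed limits (rad/s): [2.39, 2.39, 3.01, 3.14, 3.14, 3.14].

### API

Orientations are given as a unit quaternion [x, y, z, w].
In Python, from station import env, set_gripper, viewer, workorder gives the robot as it stands. Calls block until the motion is done:
- env.reach(position, orientation): joint-space move of the TCP to a pose.
- env.move_l(position, rot=None, rate=150, f_stop=None): straight line of the TCP; rot=None keeps the orientation; rate is the mean speed in mm/s. With f_stop (N) it stops when the force on the tool has changed by that much, and returns True; else False.
- env.move_joints(angles): joint-space move.
- set_gripper(opening): finger opening in mm; the grip force is fixed at half the most; returns when the fingers have stopped.
- env.hold(seconds).
- env.ik(position, orientation): joint angles nearest the present ones, or None.
- env.read_state(): the state.
- viewer.camera(name): name is "scene" or "top" or "wrist"; returns the picture (400x640x3 uint8, blue, green, red); there is no depth.
- viewer.camera_params(name): a dict with "fx", "fy", "cx", "cy" (pixels), "pose" (4x4, takes a point from camera to world coordinates); the wrist camera has in their place "tool_from_camera" (4x4, takes a point from camera to tool coordinates, whose origin is the TCP and whose axes are the flange's). Camera axes: x right, y up, looking along -z (the intrinsics and any distortion apply to the point x, -y, -z); pixel columns grow to the right and rows downward; lengths in mm; the calibration is good to about 2 mm. The wrist camera is an equidistant fisheye: a pixel r from the principal point sees the ray r / f radians off the axis. A picture is of the moment at which its call begins: read the wrist's pose just before it. camera_params takes no time and is no camera call.
A pose or a line that the arm cannot do raises env.IKError and nothing moves.
- workorder.sign_off(): hands the job in; it is judged then, once.
The state is a dict: "time_s": time; "qpos": joint angles; "dq": joint speeds; "tau": joint torques, N m; "tool_pos": TCP position; "orientation": TCP orientation; "force": force on the tool from outside, world axes, zero at the start; "wrist_torque": the same for the moment, N m; "width": finger opening in mm; "grip_force": force on a finger pad.
Only numpy, scipy, OpenCV 4.12 (cv2) and the standard library are available. Lean on these libraries where they do the work, as an engineer would, in place of code of your own. Each camera call takes 0.05 s, during which the arm holds its last target. There are 200 camera calls.

## Working session

There is one attempt and no reset: what is moved stays moved. The work goes in short steps, each a Python script; the robot and the scene stay as the last script left them, time stands still between calls to the robot, and variables do not carry over. Pictures are saved under pics/ and viewed, at most 10 in all, crops included, and the job is handed in when it is done.

```bash
ls; mkdir -p pics; python3 - <<'E'
from station import env,viewer
import cv2,numpy as np
a=viewer.camera("scene");b=viewer.camera("top")
cv2.imwrite("pics/scene.png",a);cv2.imwrite("pics/top.png",b)
for n in("scene","top","wrist"):
    p=viewer.camera_params(n);print(n,{k:np.round(v,3).tolist() if not isinstance(v,str) else v for k,v in p.items()})
print(env.read_state())
E
```

```text
pics
scene {'fx': 379.301, 'fy': 379.301, 'cx': 321.105, 'cy': 199.006, 'pose': [[-0.729, 0.376, -0.571, -437.663], [-0.684, -0.431, 0.589, 1060.262], [-0.025, 0.82, 0.572, 759.568], [0.0, 0.0, 0.0, 1.0]]}
top {'fx': 365.296, 'fy': 365.296, 'cx': 322.637, 'cy': 201.652, 'pose': [[-0.004, 0.988, -0.153, 372.928], [-1.0, -0.003, 0.009, -6.419], [0.009, 0.153, 0.988, 1324.22], [0.0, 0.0, 0.0, 1.0]]}
wrist {'fx': 309.707, 'fy': 309.707, 'cx': 318.188, 'cy': 198.057, 'tool_from_camera': [[-0.001, 0.968, 0.251, 69.081], [1.0, 0.001, 0.001, 0.548], [0.001, 0.251, -0.968, -81.983], [0.0, 0.0, 0.0, 1.0]]}
{'time_s': 0.1, 'qpos': array([-1.19500815e+00,  4.23789627e-01,  1.63059561e+00,  2.02045812e-05,
        1.08856957e+00, -1.89975520e-02]), 'dq': array([-0.00233728, -0.00188093, -0.00174542,  0.00060671, -0.00069582,
        0.00051298]), 'tau': array([ 7.52295400e-04, -5.45609915e+01, -2.74324358e+01,  6.46003545e-02,
        1.88150868e-02, -2.42845726e-05]), 'tool_pos': array([ 240.27113433, -576.5591885 ,  301.97066383]), 'orientation': array([ 9.80581897e-01,  1.96108847e-01, -1.12052354e-04, -6.71855380e-04]), 'force': array([-0.21142128, -0.34028232,  0.31704172]), 'wrist_torque': array([ 0.00840624,  0.0128342 , -0.05385098]), 'grip_force': 0.0, 'width': 87.7317761820918}
```

View pics/scene.png

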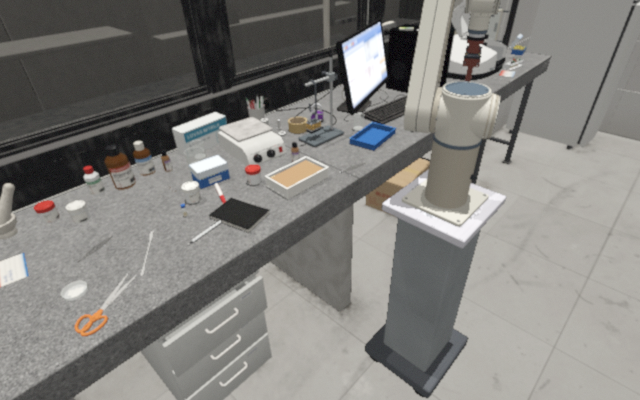

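View pics/top.png

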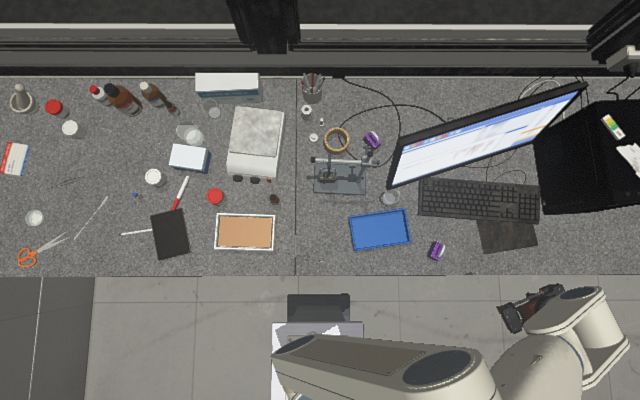

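Scene and top views:
- White tray with the brown pad at top pixel (245,232), on the left. Blue tray at (380,230), on the right.
- Stand at (340,175), with something hanging near (328,170).
- Purple look-alikes at (372,140) and (437,250).
- Red-lidded jar at (215,196), bottle at (275,199), and possibly the beaker at (389,198).

Next is an enlarged crop of the stand, plus first position estimates.

```bash
cat > h.py <<'E'
from station import env,set_gripper,viewer,workorder
import numpy as np,cv2
from scipy.spatial.transform import Rotation as R
def ray(name,uv):
    p=viewer.camera_params(name);T=np.array(p["pose"])
    d=np.array([(uv[0]-p["cx"])/p["fx"],-(uv[1]-p["cy"])/p["fy"],-1.])
    return T[:3,3],T[:3,:3]@d
def onz(name,uv,z):
    o,d=ray(name,uv);return o+d*(z-o[2])/d[2]
def proj(name,P):
    p=viewer.camera_params(name);T=np.array(p["pose"]);q=T[:3,:3].T@(np.array(P)-T[:3,3])
    return p["cx"]-p["fx"]*q[0]/q[2],p["cy"]+p["fy"]*q[1]/q[2]
E
python3 - <<'E'
from h import *
b=cv2.imread("pics/top.png");a=cv2.imread("pics/scene.png")
c=np.hstack([cv2.resize(b[120:215,295:400],None,fx=4,fy=4,interpolation=2),cv2.resize(a[60:155,270:365],None,fx=4,fy=4,interpolation=2)])
cv2.imwrite("pics/c1.png",c[:600,:800])
hsv=cv2.cvtColor(b,cv2.COLOR_BGR2HSV)
def rect(m,z,n):
    cs,_=cv2.findContours(m,0,2);cs=[k for k in cs if cv2.contourArea(k)>300]
    for k in cs:
        P=np.array([onz("top",q,z)[:2] for q in k[:,0].astype(float)],np.float32)
        print(n,cv2.minAreaRect(P),cv2.boundingRect(k))
s=np.zeros_like(b[...,0]);s[195:265,195:430]=255
rect(cv2.inRange(hsv,(100,120,60),(125,255,255))&s,28,"blue")
rect(cv2.inRange(hsv,(5,80,90),(25,255,255))&s,25,"pad")
rect(cv2.inRange(hsv,(0,0,200),(180,40,255))&s,46,"white")
for n,uv,z in[("jar",(215,196),62),("bot",(275,199),88),("bk?",(389,198),70),("bk?2",(190,132),70),("standc1",(314,193),15),("c2",(366,193),15),("c3",(366,164),15),("rodend",(312,160),260),("rodpost",(378,162),260)]:
    print(n,onz("top",uv,z).round())
E
```

```text
blue ((475.0133056640625, -220.6408233642578), (124.24108123779297, 204.11509704589844), 7.986716270446777) (349, 208, 62, 43)
pad ((467.9275207519531, 257.769775390625), (186.36172485351562, 105.3349609375), 87.90596771240234) (218, 216, 54, 32)
white ((467.49078369140625, 255.63621520996094), (203.93045043945312, 123.78759002685547), 87.82112884521484) (214, 213, 61, 38)
jar [589. 358.  62.]
bot [574. 145.  88.]
bk? [ 579. -250.   70.]
bk?2 [820. 454.  70.]
standc1 [608.  12.  15.]
c2 [ 607. -177.   15.]
c3 [ 716. -180.   15.]
rodend [664.  15. 260.]
rodpost [ 658. -183.  260.]
```

View pics/c1.png

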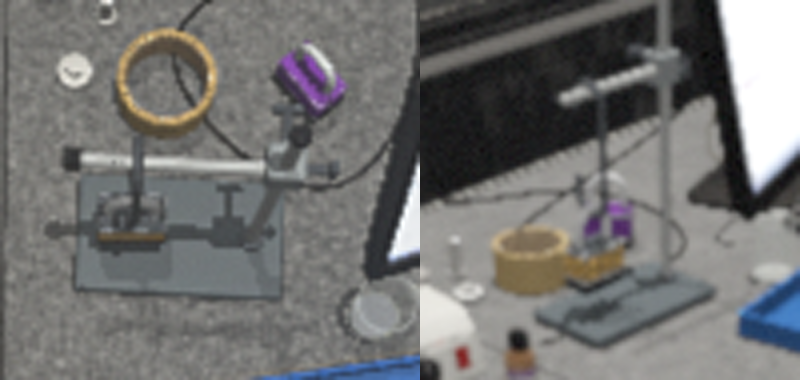

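The hanging padlock in the crop is brass, at about (130,220), i.e. top image (328,175). It hangs from a dark hook over the rod at about (137,150), i.e. (329,157). The purple ones at (372,140) and (437,250) are the look-alikes, so the brass one on the hook is the one meant. The bystanders nearest the job fit the description: bottle (275,199), jar (215,196), beaker (389,198).

Next I'll check that the arm can reach each step, then take a close look.

```bash
cat >> h.py <<'E'
def rot(psi,th,up=1):
    """tool z along (cos th, -sin th) in the vertical plane at yaw psi; up=1: camera on the upper side"""
    Z=np.array([np.cos(psi)*np.cos(th),np.sin(psi)*np.cos(th),-np.sin(th)])
    Y=-up*np.array([-np.sin(psi),np.cos(psi),0]);X=np.cross(Y,Z)
    return R.from_matrix(np.c_[X,Y,Z]).as_quat()
def pose(G,psi,th,up=1):
    q=rot(psi,th,up);return np.array(G)-61*R.from_quat(q).as_matrix()[:,2],q
E
python3 - <<'E'
from h import *
A=onz("top",(312,159.5),262);B=onz("top",(361,161.7),262);H=onz("top",(329.2,157.5),274)
print("cap",A,"boss",B,"hook",H,"yaw",np.degrees(np.arctan2(-(A-B)[0],(A-B)[1])))
print("corners",[onz("top",(295+u/4,120+v/4),15).round().tolist() for u,v in((76,288),(280,297),(282,183),(82,178))])
b=np.radians
for up in(1,-1):
  print("up",up)
  for n,G,ps,th in[("view",(520,-25,225),0,0),("grasp",(630,-25,215),0,0),("lift",(630,-25,275),0,0),
    ("mid",(560,60,280),0.1,0),("place",(455,245,185),.5,0),("place0",(470,245,185),0.,0),("lean45",(490,262,130),.5,b(45)),("lean60",(490,262,130),.5,b(60)),("back",(420,220,170),.5,b(50)),
    ("blueD",(475,-220,60),b(90),b(90)),("blueD-",(475,-220,60),-b(90),b(90)),("blueD-45",(475,-220,60),-b(45),b(90))]:
    p,q=pose(G,ps,th,up);j=env.ik(p,q);print(n,None if j is None else np.round(j,2))
E
```

```text
cap [665.30142071  14.72317926 262.        ] boss [ 658.28076915 -132.06310154  262.        ] hook [668.02972675 -36.50636161 274.        ] yaw -2.7383171462067812
corners [[611.0, 12.0, 15.0], [603.0, -173.0, 15.0], [709.0, -178.0, 15.0], [714.0, 7.0, 15.0]]
up 1
view [-0.16  0.88  2.53  2.98  1.83 -1.61]
grasp [-0.11  0.81  2.31  3.03  1.55 -1.57]
lift [-0.11  0.63  2.34  3.03  1.4  -1.55]
mid [ 0.07  0.63  2.47  3.11  1.53 -1.57]
place [ 0.43  1.03  2.5   3.07  1.96 -1.6 ]
place0 [ 0.9   0.92  2.36  4.05  1.66 -1.46]
lean45 [ 0.45  0.46  2.32  3.06  0.42 -1.53]
lean60 None
back [ 0.43  0.24  2.43  2.94  0.23 -1.43]
blueD [-0.46  0.56  1.95 -0.    0.63 -0.46]
blueD- None
blueD-45 [-0.46  0.56  1.95 -0.    0.63  1.9 ]
up -1
view [-0.16  0.88  2.53  2.98  1.83  1.53]
grasp [-0.11  0.81  2.31  3.03  1.55  1.57]
lift [-0.11  0.63  2.34  3.03  1.4   1.59]
mid [0.07 0.63 2.47 3.11 1.53 1.57]
place [0.43 1.03 2.5  3.07 1.96 1.54]
place0 [0.9  0.92 2.36 4.05 1.66 1.68]
lean45 [0.45 0.46 2.32 3.06 0.42 1.61]
lean60 None
back [0.43 0.24 2.43 2.94 0.23 1.71]
blueD None
blueD- [-0.46  0.56  1.95 -0.    0.63 -0.46]
blueD-45 [-0.46  0.56  1.95 -0.    0.63 -1.24]
```

```bash
python3 - <<'E'
from h import *
ps=np.radians(-2.7)
p,q=pose((540,-32,205),ps,0)
j=np.array(env.ik(p,q));j0=j.copy();j0[0]=-1.195
set_gripper(60)
env.move_joints(j0);env.move_joints(j)
s=env.read_state();im=viewer.camera("wrist");cv2.imwrite("pics/w1.png",im)
np.savez("w1.npz",p=s["tool_pos"],q=s["orientation"]);print(s["time_s"],s["tool_pos"],s["qpos"],s["force"])
E
```

```text
5.3167 [479.05545284 -29.72945192 204.99876199] [-0.12191704  0.91711505  2.47863108  3.06571573  1.82428505 -1.58989586] [ 0.57164054 -0.5760317  -0.38142919]
```

View pics/w1.png

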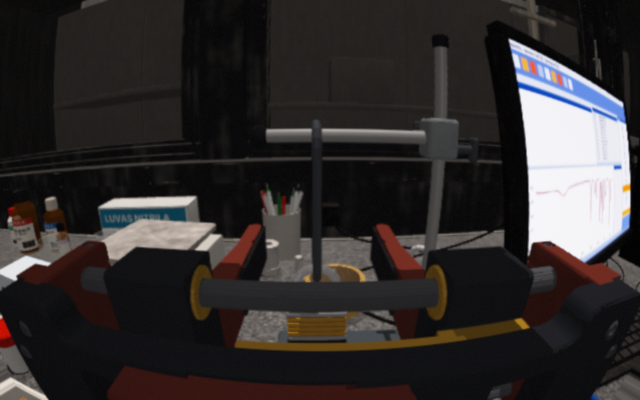

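The wrist view shows the rod at row 135, with the hook's shank edge-on at column 317 from row 121 to 280. The brass padlock hangs below it.

```bash
cat >> h.py <<'E'
def wray(uv,p,q):
    c=viewer.camera_params("wrist");T=np.array(c["tool_from_camera"]);M=R.from_quat(q).as_matrix()
    d=np.array([uv[0]-c["cx"],uv[1]-c["cy"]]);r=np.hypot(*d);a=r/c["fx"]
    v=np.array([d[0]/r*np.sin(a),-d[1]/r*np.sin(a),-np.cos(a)])
    return M@T[:3,3]+p,M@T[:3,:3]@v
E
python3 - <<'E'
from h import *
f=np.load("w1.npz");im=cv2.imread("pics/w1.png")
g=cv2.cvtColor(im,6).astype(int)
print(g[118:150,300].tolist());print(g[190,300:335].tolist());print(g[250,300:335].tolist())
print(g[112:130,316].tolist())
for uv in((300,135),(400,138),(317,135)):
    o,d=wray(uv,f["p"],f["q"]);print("rod at z260",o+d*(260-o[2])/d[2])
for uv in((317,170),(317,250)):
    o,d=wray(uv,f["p"],f["q"]);print("shank at x645",o+d*(645-o[0])/d[0])
E
```

```text
[34, 35, 34, 33, 35, 34, 33, 35, 34, 38, 84, 150, 164, 148, 126, 111, 102, 89, 78, 73, 70, 67, 64, 54, 33, 16, 12, 11, 11, 11, 12, 11]
[40, 37, 24, 17, 13, 13, 10, 11, 11, 9, 10, 10, 19, 26, 28, 30, 29, 30, 31, 30, 27, 20, 14, 11, 10, 12, 11, 9, 12, 12, 9, 9, 11, 10, 10]
[89, 99, 102, 100, 100, 99, 99, 100, 99, 101, 96, 76, 46, 31, 29, 30, 29, 31, 30, 30, 36, 62, 88, 102, 104, 105, 107, 108, 106, 103, 104, 110, 113, 114, 110]
[34, 33, 34, 35, 35, 33, 36, 49, 65, 69, 68, 68, 68, 67, 67, 64, 58, 53]
rod at z260 [664.34801812 -23.61167574 260.        ]
rod at z260 [ 633.79572055 -102.10322759  260.        ]
rod at z260 [662.21498626 -38.05664322 260.        ]
shank at x645 [645.         -37.23342143 232.57465317]
shank at x645 [645.         -37.11537649 162.4504882 ]
```

```bash
python3 - <<'E'
from h import *
ps=np.radians(-2.7)
p,q=pose((560,-33,218),ps,0);env.move_l(p,q,rate=150)
p,q=pose((644.5,-37,218),ps,0)
print("hit",env.move_l(p,q,rate=100,f_stop=8))
set_gripper(0)
s=env.read_state();print(s["time_s"],s["tool_pos"],s["width"],s["grip_force"],s["force"])
if s["width"]>4:
    p[2]+=46;print(env.move_l(p,rate=60,f_stop=20))
    s=env.read_state();print(s["time_s"],s["tool_pos"],s["width"],s["force"],s["wrist_torque"])
    cv2.imwrite("pics/w2.png",viewer.camera("wrist"));a=viewer.camera("scene");cv2.imwrite("pics/s2.png",cv2.resize(a[50:170,260:420],None,fx=4,fy=4,interpolation=2))
E
```

```text
hit False
7.5417 [583.57075922 -34.14979781 218.01295018] 7.296972560020349 30.000551640987396 [ 0.22092484  0.25236419 -0.93517778]
True
8.0667 [582.24340724 -34.01774255 243.01326025] 6.819046169877409 [-0.67331983  0.86961288 -8.33703059] [ 0.12725906  1.58516884 -0.03567056]
```

View pics/w2.png

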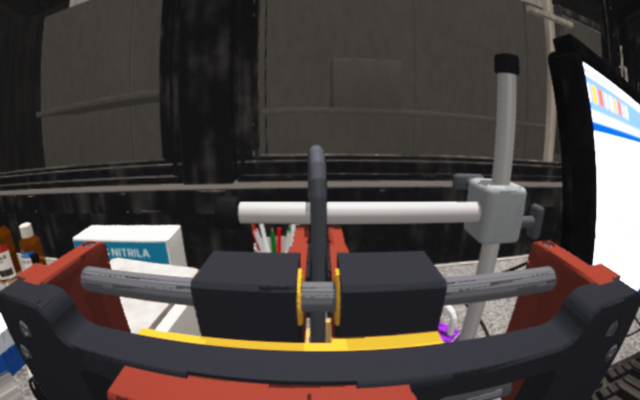

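View pics/s2.png

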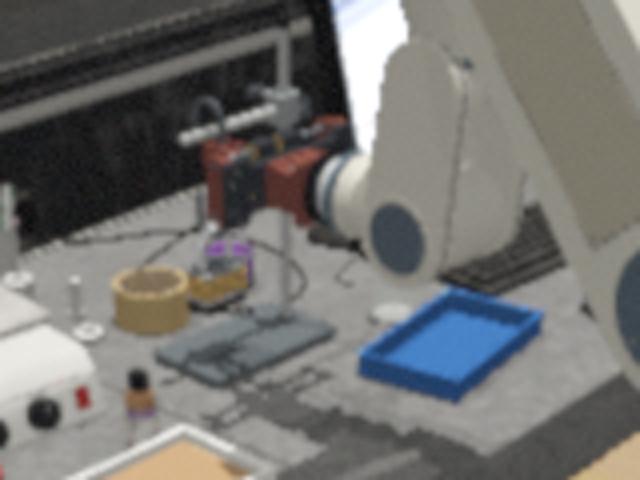

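The padlock is lifted by the hook, at about 7.4 N. The stop came from a lift transient. The hook's arch, at wrist pixel (317,150), stands above the rod at row 212, but it isn't clear of the rod yet. I'll raise it further, pull it back and check its tilt in the hand.

```bash
python3 - <<'E'
from h import *
ps=np.radians(-2.7)
p,q=pose((644.5,-37,268),ps,0)
env.move_l(p,q,rate=50);env.hold(.3)
s=env.read_state();print(s["time_s"],s["tool_pos"],s["force"],s["wrist_torque"],s["width"])
im=viewer.camera("wrist");cv2.imwrite("pics/w3.png",im);a=viewer.camera("scene")
cv2.imwrite("pics/c3.png",np.hstack([cv2.resize(im[60:300,220:420],None,fx=2,fy=2),cv2.resize(a[50:130,280:347],None,fx=6,fy=6,interpolation=2)[:480,:400]]))
g=cv2.cvtColor(im,6).astype(int);print(g[90:200:2,317].tolist())
# expected pixel of hook crest for tilt
c=viewer.camera_params("wrist");T=np.array(c["tool_from_camera"])
def wp(Ph):
    M=R.from_quat(s["orientation"]).as_matrix();t=M.T@(Ph-s["tool_pos"]);k=T[:3,:3].T@(t-T[:3,3])
    a=np.arctan2(np.hypot(k[0],k[1]),-k[2]);h=np.hypot(k[0],k[1]);return (c["cx"]+c["fx"]*a*k[0]/h,c["cy"]-c["fx"]*a*k[1]/h)
G=s["tool_pos"]+61*R.from_quat(s["orientation"]).as_matrix()[:,2]
for th in(-5,0,5,10,15,20,30):
    t=np.radians(th);x,z=19,52.5-19.5
    best=min((wp(G+np.array([ (x*np.cos(t)+z*np.sin(t))+23*np.cos(e),0,-x*np.sin(t)+z*np.cos(t)+23*np.sin(e)]))[1] for e in np.radians(np.arange(60,200,10))))
    print(th,best)
E
```

```text
9.1417 [577.32067589 -33.84618833 260.95393937] [-27.28723181  -0.1282712  -23.04067307] [ 0.17008673  4.64758143 -0.21517816] 7.044390145765318
[59, 60, 60, 59, 58, 58, 57, 58, 58, 62, 73, 62, 59, 59, 59, 59, 59, 60, 58, 60, 59, 60, 59, 60, 59, 59, 59, 68, 112, 117, 116, 115, 116, 116, 117, 112, 97, 92, 92, 92, 92, 92, 92, 91, 81, 70, 69, 69, 69, 71, 68, 68, 67, 63, 55]
-5 139.90887361780506
0 142.28425864239608
5 145.06314562894553
10 148.20971979826265
15 151.68997355998417
20 155.47170092614118
30 163.81937806549476
```

View pics/c3.png

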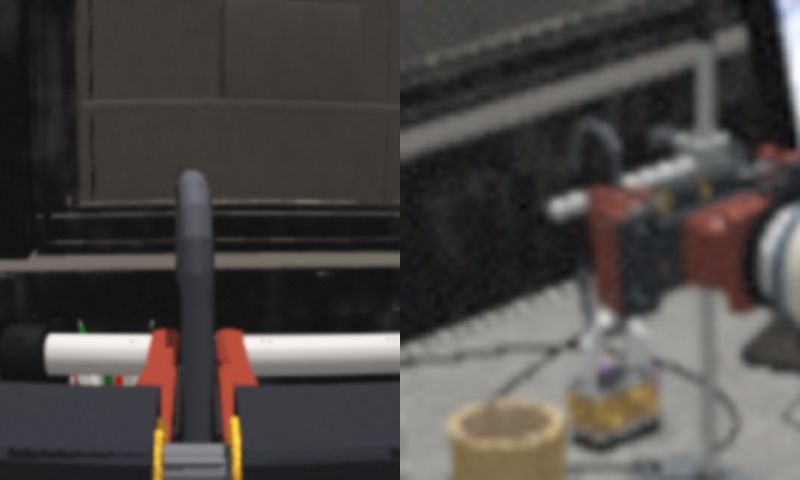

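The fingertips, 19 mm past the shank, brushed the rod from in front. The hook stayed put in the pads with about 5° of tilt (crest row about 146), and its tip is above the rod. I'll pull straight back, then check that the lean path is reachable for both extremes of pad height.

```bash
cat >> h.py <<'E'
T0=np.radians(5)   # hook lean in the hand
HZ=19.5            # grasp point's z in hook frame
def fromC(C,psi,phi):
    """tool pose that puts the lower bend centre at C (world) with hook lean phi, yaw psi"""
    x,z=19,-52.5-HZ
    dx=x*np.cos(phi)+z*np.sin(phi);dz=-x*np.sin(phi)+z*np.cos(phi)
    G=np.array(C)-[dx*np.cos(psi),dx*np.sin(psi),dz]
    return pose(G,psi,phi-T0)
def seq(K,psi,phi1=48,n=5,back=75):
    """lean path about crest centre K: C 14.5 mm under crest, xc 0->8, then draw back"""
    u=np.array([np.cos(psi),np.sin(psi),0]);out=[]
    for s in np.linspace(0,1,n):
        out.append((np.array(K)-u*8*s-[0,0,14.5],psi,T0+s*(np.radians(phi1)-T0)))
    out.append((np.array(K)-u*back-[0,0,14.5],psi,np.radians(phi1)))
    return [fromC(*o) for o in out]
E
python3 - <<'E'
from h import *
ps=np.radians(-2.7)
s=env.read_state()
env.move_l(s["tool_pos"]+[-2,0,3],rate=40)
env.move_l(pose((510,-31,268),ps,0)[0],rate=110)
s=env.read_state();print(s["time_s"],s["tool_pos"],s["force"],s["width"])
for ctr in((467,256),(480,262)):
 for psi in(.3,.5,.65):
  for pad in(6,44):
    K=(*ctr,pad+87.5);r=[]
    for p,q in [fromC(np.array(K)+[0,0,10.5+60-pad],psi,T0)]+seq(K,psi):
        j=env.ik(p,q);r.append(None if j is None else round(float(j[4]),2))
    print(ctr,psi,pad,r)
print([env.ik(*pose(G,a,0)) is not None for G,a in(((500,-31,285),ps),((495,100,285),.2))])
E
```

```text
10.925 [449.62129198 -28.17081878 268.18780828] [ 1.27117518 -0.71305671 -6.96297882] 7.337557877613184
(467, 256) 0.3 6 [1.76, 1.93, 1.59, 1.2, 0.81, 0.46, 0.55]
(467, 256) 0.3 44 [1.76, 1.86, 1.49, 1.08, 0.7, 0.36, 0.43]
(467, 256) 0.5 6 [1.82, 2.01, 1.64, 1.23, 0.82, 0.44, 0.54]
(467, 256) 0.5 44 [1.82, 1.94, 1.53, 1.1, 0.69, 0.33, 0.4]
(467, 256) 0.65 6 [1.78, 1.95, 1.61, 1.21, 0.82, 0.46, 0.56]
(467, 256) 0.65 44 [1.78, 1.88, 1.5, 1.09, 0.7, 0.36, 0.43]
(480, 262) 0.3 6 [1.72, 1.89, 1.55, 1.17, 0.79, 0.44, 0.53]
(480, 262) 0.3 44 [1.72, 1.82, 1.45, 1.06, 0.68, 0.35, 0.42]
(480, 262) 0.5 6 [1.77, 1.96, 1.6, 1.19, 0.79, 0.42, 0.52]
(480, 262) 0.5 44 [1.77, 1.88, 1.49, 1.07, 0.67, 0.31, 0.39]
(480, 262) 0.65 6 [1.74, 1.91, 1.56, 1.18, 0.79, 0.44, 0.54]
(480, 262) 0.65 44 [1.74, 1.84, 1.46, 1.06, 0.68, 0.35, 0.42]
[False, False]
```

```bash
python3 - <<'E'
from h import *
s=env.read_state();p0=s["tool_pos"];a0=np.radians(-2.7)
for d in(.18,.36,.54):
    env.move_l(R.from_rotvec([0,0,d]).apply(p0),rot(a0+d,0),rate=170)
psi=.5
K=np.array([470,256,62+87.5]);p,q=fromC(K+[0,0,10.5],psi,T0)
env.move_l(p,q,rate=110);env.hold(.4)
s=env.read_state();F0=s["force"][2];print(s["time_s"],s["tool_pos"],s["force"])
im=viewer.camera("wrist");cv2.imwrite("pics/w4.png",im)
cv2.imwrite("pics/s4.png",viewer.camera("scene"))
zmin=p[2]-60;z=p[2]
for i in range(6):
    p[2]=zmin;hit=env.move_l(p,rate=25,f_stop=2.5);env.hold(.2)
    s=env.read_state();print(s["time_s"],hit,s["tool_pos"][2],s["force"])
    if s["force"][2]-F0>1.5 or not hit:break
cv2.imwrite("pics/s5.png",viewer.camera("scene"));cv2.imwrite("pics/w5.png",viewer.camera("wrist"))
a=cv2.imread("pics/s5.png");b=cv2.imread("pics/w4.png")
cv2.imwrite("pics/c5.png",np.hstack([cv2.resize(a[90:230,230:370],(480,480),interpolation=2),b[0:400,200:440][:, :].copy() if 0 else cv2.resize(b[60:300,240:400],(320,480))]))
print("pad est",s["tool_pos"][2]-(fromC(np.array([470,256,98.]),psi,T0)[0][2]))
E
```

```text
13.6917 [405.15331355 220.78960288 233.65688283] [-2.44433795  2.62984529 -5.17232654]
14.2 True 231.19713729445627 [-1.93128386  2.40133623 -7.79655606]
14.7417 True 228.91885129911495 [-0.70298531  1.67278401 -6.22461667]
15.275 True 226.59334258704934 [-1.57104575  0.29309613 -7.14554472]
15.825 True 224.16271067053648 [-0.90897022  0.27459335 -6.24941429]
16.375 True 221.8034773338687 [-0.84657333 -0.28231345 -7.26617553]
17.2083 True 214.64434494231568 [-1.16446126  0.75376473 -2.18582725]
pad est 43.2623675675045
```

View pics/c5.png

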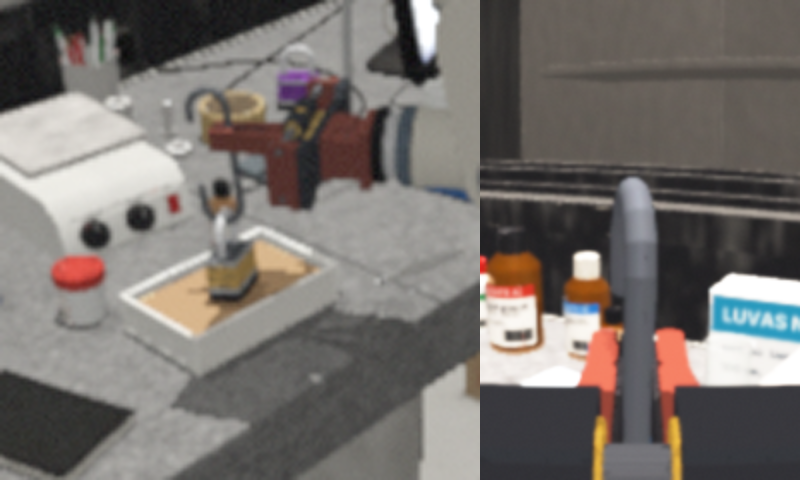

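The padlock stands on the pad, near the middle of the white tray. Force went from −6.5 to −2.2 N and the pad top is at about 43 mm. In the wrist crop the arch leans left of the shank, so the hook has yawed about 10° in the pads. I'll measure that from the current view.

```bash
python3 - <<'E'
from h import *
b=cv2.imread("pics/w5.png");cv2.imwrite("pics/c6.png",cv2.resize(b[120:270,250:390],None,fx=4,fy=4,interpolation=2))
E
```

```text
(no output)
```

View pics/c6.png

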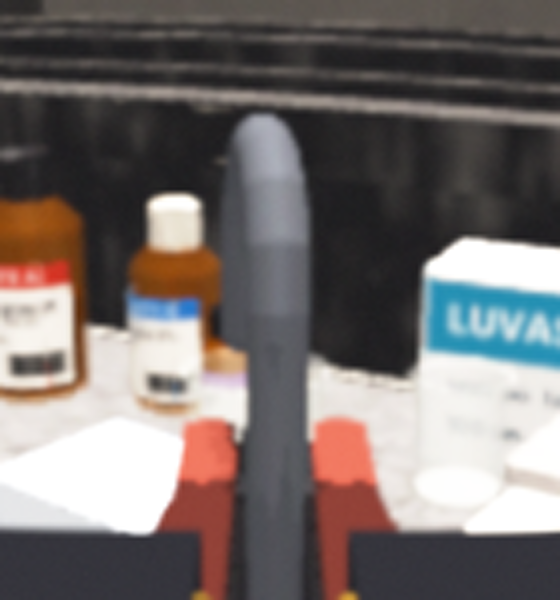

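```bash
python3 - <<'E'
from h import *
from scipy.optimize import fsolve
c=viewer.camera_params("wrist");T=np.array(c["tool_from_camera"])
def row(t):  # tool coords -> row
    k=T[:3,:3].T@(t-T[:3,3]);h=np.hypot(k[0],k[1]);return c["cy"]-c["fx"]*np.arctan2(h,-k[2])*k[1]/h
def pt(x,z,th,hz): # hook xz -> tool coords (tool x = up, z = ahead)
    z=z-hz;return np.array([-x*np.sin(th)+z*np.cos(th),0,61+x*np.cos(th)+z*np.sin(th)])
e=np.radians(np.arange(0,360,5))
def f(v):
    th,hz=v
    return [min(row(pt(19+23*np.cos(a),52.5+23*np.sin(a),th,hz)) for a in e[:37])-148.2,
            max(row(pt(38+4*np.cos(a),42.5+4*np.sin(a),th,hz)) for a in e)-206]
for r in(19.5,):print(f((np.radians(5),r)),f((np.radians(10),r)))
s=fsolve(f,(.1,19.5));print(np.degrees(s[0]),s[1],f(s))
s=env.read_state();print(s["tool_pos"],s["force"],s["wrist_torque"],s["time_s"])
E
```

```text
[np.float64(-2.318550776424331), np.float64(1.013081333666662)] [np.float64(0.9488297591533694), np.float64(5.834443530868754)]
-1.890582718965222 22.778015869832632 [np.float64(-3.979039320256561e-13), np.float64(-2.2737367544323206e-13)]
[403.56485705 220.48436626 214.63385194] [-0.37979774  1.12902061 -1.82838194] [-0.30622835  0.80343479  0.27535682] 17.3083
```

```bash
cat > lean.py <<'E'
from h import *
s=env.read_state();p0=s["tool_pos"];q0=R.from_quat(s["orientation"])
t0=np.radians(1.5);hz=21;ph=.5+.13
u=np.array([np.cos(ph),np.sin(ph),0]);n=np.array([-np.sin(ph),np.cos(ph),0]);k=np.array([0,0,1.])
z=-52.5-hz
C0=p0+61*q0.as_matrix()[:,2]+u*(19*np.cos(t0)+z*np.sin(t0))+k*(-19*np.sin(t0)+z*np.cos(t0))
def tool(du,dz,lean):
    D=R.from_rotvec(n*np.radians(lean));return C0+u*du+k*dz+D.apply(p0-C0),(D*q0).as_quat()
W=[tool(0,-23,0)]+[tool(-8*f,-23-f,47*f) for f in(.25,.5,.75,1)]+[tool(-42,-24,47),tool(-80,-22,47)]
js=[env.ik(*w) for w in W];print(C0,[None if j is None else np.round(j,2).tolist() for j in js])
if all(j is not None for j in js):
  for i,w in enumerate(W):
    hit=env.move_l(*w,rate=35 if i else 30,f_stop=7)
    s=env.read_state();print(i,hit,s["time_s"],s["tool_pos"].round(1),(w[0]-s["tool_pos"]).round(1),s["force"].round(1))
    if hit:break
for c in("scene","wrist"):cv2.imwrite(f"pics/{c}7.png",viewer.camera(c))
a=cv2.imread("pics/scene7.png");b=cv2.imread("pics/wrist7.png")
cv2.imwrite("pics/c7.png",np.hstack([cv2.resize(a[90:200,250:350],(400,440),interpolation=2),cv2.resize(b[60:400,180:480],(388,440))]))
E
python3 lean.py
```

```text
[470.79965143 259.87083057 138.49827695] [[0.45, 0.97, 2.51, 3.08, 1.87, -1.59], [0.46, 0.72, 2.51, 3.11, 1.42, -1.6], [0.48, 0.51, 2.45, 3.13, 0.95, -1.62], [0.5, 0.38, 2.36, 3.19, 0.52, -1.69], [0.52, 0.33, 2.24, 3.49, 0.16, -2.0], [0.51, 0.3, 2.31, 3.4, 0.19, -1.91], [0.49, 0.25, 2.38, 3.32, 0.22, -1.84]]
0 False 18.225 [403.6 220.4 191.6] [0.  0.1 0.1] [-0.9 -0.6 -1.7]
1 False 18.9667 [415.8 229.4 206. ] [ 0.   0.  -0.4] [-0.  -0.5 -1.6]
2 False 19.7 [429.8 239.7 215.2] [0.3 0.1 0.5] [-0.3  1.  -1. ]
3 False 20.425 [445.2 250.9 220.9] [0.5 0.3 0.8] [ 0.2 -0.2 -1.4]
4 False 21.15 [461.5 262.7 222.4] [0.6 0.4 0.7] [-0.7 -0.1 -1.1]
5 False 22.275 [434.7 243.2 223.2] [-0.2 -0.1 -0.1] [-0.1  1.7 -1.8]
6 False 23.5083 [404.  220.8 225.2] [-0.2 -0.1 -0. ] [-0.2  1.1 -3.8]
```

View pics/c7.png

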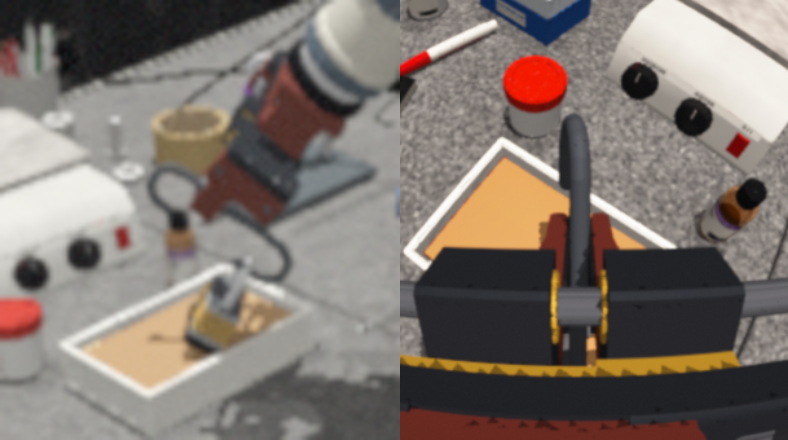

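The last crop shows the hook leaned over and drawn back. Its tip, at about (245,265) in the left part, is still catching the shackle's crest. The padlock is tipped towards the robot, so the bend rode a few mm too high. I have used all 10 pictures, so from here I'll work from numbers only: image-patch comparison and forces. I'll go forward so the padlock settles back, tracking its patch against the earlier upright image.

```bash
cat > l2.py <<'E'
from h import *
p0=np.array([403.56485705,220.48436626,214.63385194]);q0=R.from_quat(rot(.5,0));C0=np.array([470.8,259.87,138.5])
ph=.63;u=np.array([np.cos(ph),np.sin(ph),0]);n=np.array([-np.sin(ph),np.cos(ph),0]);k=np.array([0,0,1.])
def tool(du,dz,lean):
    D=R.from_rotvec(n*np.radians(lean));return C0+u*du+k*dz+D.apply(p0-C0),(D*q0).as_quat()
ref=cv2.imread("pics/s5.png");tb=ref[161:179,287:308]
def track(im):
    m=cv2.matchTemplate(im[140:210,260:335],tb,cv2.TM_CCOEFF_NORMED);_,v,_,l=cv2.minMaxLoc(m)
    return round(v,3),l[0]+260-287,l[1]+140-161
E
python3 - <<'E'
from l2 import *
print("ref px of body",[np.round(proj("scene",(C0[0],C0[1],z)),1).tolist() for z in(43,91,131)])
print("now",track(cv2.imread("pics/scene7.png")))
for du in(-60,-45,-35,-25,-15):
    h=env.move_l(*tool(du,-22,47),rate=35,f_stop=8);env.hold(.15)
    im=viewer.camera("scene");cv2.imwrite(f"pics/f{-du}.png",im)
    s=env.read_state();print(du,h,track(im),s["force"].round(1),round(s["time_s"],1))
    if h:break
E
```

```text
ref px of body [[294.7, 172.0], [293.8, 160.6], [293.1, 150.8]]
now (0.709, 6, -1)
-60 False (0.711, 3, 0) [ 0.   1.6 -1.3] 24.5
-45 False (0.795, 2, 0) [ 0.1  1.1 -1. ] 25.3
-35 False (0.785, 2, 1) [-0.2  0.5 -1.1] 25.9
-25 False (0.787, 2, 0) [ 0.4  0.5 -1.4] 26.6
-15 False (0.764, 2, 0) [-0.6 -0.  -1.6] 27.2
```

```bash
python3 - <<'E'
from l2 import *
env.hold(.2)
p,q=tool(-15,-34,47)
print(env.ik(p,q) is not None)
h=env.move_l(p,q,rate=12,f_stop=2.5);env.hold(.2)
s=env.read_state();dz=s["tool_pos"][2]-p[2]-34
im=viewer.camera("scene");print(h,"dz",dz,s["force"].round(1),track(im),s["time_s"])
E
```

```text
True
True dz -30.657328934727218 [-0.3 -0.4  0.5] (0.764, 2, 0) 28.3083
```

```bash
python3 - <<'E'
from l2 import *
env.move_l(*tool(-15,-29,47),rate=20);env.hold(.2)
for du in(-25,-35,-45,-55,-65,-80,-95):
    h=env.move_l(*tool(du,-29 if du>-50 else -27,47),rate=35,f_stop=4);env.hold(.1)
    im=viewer.camera("scene");cv2.imwrite(f"pics/g{-du}.png",im);t=track(im)
    s=env.read_state();print(du,h,t,s["force"].round(1),round(s["time_s"],1))
    if h or t[1]>=4:break
E
```

```text
-25 False (0.79, 2, 0) [ 0.2 -0.4 -0.9] 29.4
-35 False (0.781, 2, 1) [-0.  -0.  -1.4] 30.0
-45 False (0.799, 2, 1) [ 0.  -0.6 -1.4] 30.6
-55 False (0.805, 2, 0) [ 0.2 -0.6 -0.1] 31.1
-65 False (0.833, 2, 0) [ 0.9  0.2 -1.9] 31.7
-80 False (0.817, 2, 0) [ 0.7 -0.  -0.3] 32.5
-95 False (0.791, 2, 0) [ 0.   0.  -1.3] 33.2
```

The hook is out: padlock patch unchanged at (2,0), no residual force. Next: raise it with the shoulder, flip the wrist, and go above the blue tray with the tool pointing down.

```bash
python3 - <<'E'
from h import *
s=env.read_state();j=np.array(s["qpos"]);print(j.round(2))
psi=np.radians(98);d=np.array([np.cos(psi),np.sin(psi)])
xy=np.array([475,-220.6])+21*d;th=np.radians(86)
pa,q=pose((*xy,150),psi,th);ja=env.ik(pa,q);pb,_=pose((*xy,42),psi,th)
print(None if ja is None else np.round(ja,2),env.ik(pb,q) is not None)
j[1]-=.35;j[0]-=.05;env.move_joints(j)
s=env.read_state();print("up",s["tool_pos"],s["width"],s["force"],s["time_s"])
jm=np.array(ja);jm[1]=min(jm[1],.2);env.move_joints(jm)
s=env.read_state();print("over",s["tool_pos"],s["width"],s["force"],s["time_s"])
env.move_l(pa,q,rate=120);env.hold(.3)
s=env.read_state();print(s["tool_pos"],s["width"],s["time_s"])
for c in("scene","wrist","top"):cv2.imwrite(f"pics/{c}9.png",viewer.camera(c))
exec("from l2 import track");print(track(cv2.imread("pics/scene9.png")))
b=cv2.imread("pics/wrist9.png");np.set_printoptions(linewidth=250)
E
```

```text
[ 0.48  0.26  2.43  3.24  0.31 -1.77]
[-0.46  0.41  1.92  0.08  0.85 -0.65] True
up [405.88688646 193.94500364 377.87688934] 7.2982560043947355 [ 0.73021257 -0.80101037 -1.95650656] 33.925
over [ 481.53516709 -207.93737376  319.32531124] 7.151445683050005 [-0.15714425 -0.57080362 -1.65161499] 36.5917
[ 472.78144621 -204.08865361  211.36717457] 7.163259309281999 37.95
(0.76, 1, 0)
```

```bash
python3 - <<'E'
from h import *
psi=np.radians(98);d=np.array([np.cos(psi),np.sin(psi)]);xy=np.array([475,-220.6])+21*d;th=np.radians(86)
P=lambda z:pose((*xy,z),psi,th)
env.move_l(*P(66),rate=80);env.hold(.3)
h=env.move_l(*P(40),rate=15,f_stop=3)
s=env.read_state();zc=s["tool_pos"][2]-P(0)[0][2];print(h,"G z",zc,s["force"],s["time_s"])
set_gripper(36);env.hold(.3)
env.move_l(*P(150),rate=90);env.hold(.6)
s=env.read_state();print(s["width"],s["force"],s["time_s"])
im=viewer.camera("top");cv2.imwrite("pics/t10.png",im);cv2.imwrite("pics/w10.png",viewer.camera("wrist"))
# dark pixels within blue tray seen from wrist: rays onto floor
f=cv2.imread("pics/w10.png");hsv=cv2.cvtColor(f,cv2.COLOR_BGR2HSV)
p,q=s["tool_pos"],s["orientation"];c,sn=np.cos(np.radians(8)),np.sin(np.radians(8))
grid={}
for v in range(0,400,3):
    for w in range(0,640,3):
        o,dd=wray((w,v),p,q)
        if dd[2]>-.1:continue
        X=o+dd*(8-o[2])/dd[2]-[475,-220.6,0];lx,ly=c*X[0]+sn*X[1],-sn*X[0]+c*X[1]
        if abs(lx)<64 and abs(ly)<104:
            H,S,V=hsv[v,w];k=(int((ly+104)//8),int((lx+64)//8));grid.setdefault(k,[]).append('b' if S>110 and 95<H<130 else ('#' if V<110 else 'o'))
for a in range(25,-1,-1):
    print("".join(max(set(grid.get((a,b),['.'])),key=grid.get((a,b),['.']).count) for b in range(16)))
E
```

```text
True G z 45.0147848847763 [0.18900761 0.29330256 1.23122236] 40.85
35.96561546432872 [0.39790602 0.1672631  0.25295538] 43.7083Traceback (most recent call last):
  File "<stdin>", line 17, in <module>
  File "h.py", line 21, in wray
    c=viewer.camera_params("wrist");T=np.array(c["tool_from_camera"]);M=R.from_quat(q).as_matrix()
ValueError: time passes only in moves, steps and waits
```

```bash
cat > chk.py <<'E'
from h import *
cp=viewer.camera_params("wrist");T=np.array(cp["tool_from_camera"]);tp=viewer.camera_params("top")
s=env.read_state();M=R.from_quat(s["orientation"]).as_matrix();o=M@T[:3,3]+s["tool_pos"]
f=cv2.imread("pics/w10.png");hsv=cv2.cvtColor(f,cv2.COLOR_BGR2HSV)
a8=np.radians(8)
for ly in range(108,-109,-8):
    r=""
    for lx in range(-68,69,4):
        X=np.array([475+np.cos(a8)*lx-np.sin(a8)*ly,-220.6+np.sin(a8)*lx+np.cos(a8)*ly,6])
        k=T[:3,:3].T@(M.T@(X-o));h=np.hypot(k[0],k[1]);an=np.arctan2(h,-k[2])
        u,v=int(round(cp["cx"]+cp["fx"]*an*k[0]/h)),int(round(cp["cy"]-cp["fx"]*an*k[1]/h))
        if not(0<=u<640 and 0<=v<400):r+=".";continue
        H,S,V=hsv[v,u];r+=" " if S>110 and 95<H<130 else("#" if V<110 else "o")
    print(r)
E
python3 chk.py
```

```text
##ooo#o#o###ooo#######ooooooooooooo
                                  o
                                  o
                                  o
                                  o
                   ########       o
                  ##      ##      #
                 ##        ##     o
                 ##        ##     #
                           ##     #
#                          ##     #
                           #      o
                           #      o
#                          ##     o
o     ###                 ####    o
     ####                 ####    o
    ######                ######  o
o ########                ####### o
o########        o#       #########
#########        oo       #########
#########        oo        ########
########          o       #########
###################################
###################################
###################################
###################################
######   ##             #### ######
#####                         #####
```

The grid shows the C-hook lying flat in the blue tray, with the shank about 40 mm right of the tray's centre line and all of it inside the walls. The padlock's patch in the white tray hasn't moved. The gripper is empty and clear, so I'm handing in.

```bash
python3 - <<'E'
from h import *
print(workorder.sign_off())
E
```

```text
the job is handed in; nothing more can be done
None
```

The job is handed in with about 44 s of the 61 s used and no result returned; my last checks had the padlock standing on the pad in the white tray and the C-hook lying flat in the blue tray, though on the first try to free it the hook caught the shackle, briefly tipped the padlock and shifted it about 7 mm.

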